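Clamp the slide plate in the spring holder and swing its bail over

ROBOT

A 6-joint arm with a two-finger parallel gripper is mounted at the origin on a cart in front of the work surface, level with it; the furniture and walls round the work are solid. World frame = base frame: x ahead of the robot, y to its left, z up, the work surface at z = 0. Lengths are in mm, angles in rad, forces in N, time in s.
With the tool pointing down it reaches from about 350 to 875 mm from the base axis. Payload 4.2 kg.
Tool frame: the origin (TCP) lies between the finger pads; the fingertips stand 14 mm ahead of it and the grasp point (between the pads) lies 5 mm behind it; z points along the fingers, y is the line along which they close (so a half turn about z gives the same grasp; the last joint's range is limited). The gripper opens to 85 mm and grips with 20 to 120 N. Pads are 22 mm wide; open, the fingers measure 114 mm over their backs; the gripper's body (76 mm by 85 mm) begins 54 mm behind the grasp point. The pads swing forward as they close: fully open they stand 13 mm farther back than shut.
Start: joints at [1.487, 0.385, 0.008, 0, -1.194, -0.259], TCP at [210.046, 588.626, 245.312] pointing down, gripper open.
Joint ranges: [-3.14, 3.14], [-1.21, 2.06], [-1.07, 1.41], [-3.16, 2.05], [-2.99, -0.16], [-3.1, 3.1]. Speed limits (rad/s): [2.79, 2.79, 3.14, 3.14, 3.14, 3.14].

INTERFACE

Orientations are given as a unit quaternion [x, y, z, w].
In Python, from bench import * gives the robot as it stands.
- The arm moves only by the tool carry_out, never from a script. Its argument "motion" is a list of rows, each a list of 7 numbers: the turn, a rotation vector about the tool's x, y, z in rad, then the shift along the tool's x, y, z in mm, then the opening, from -1 (shut) to 1 (fully open), so that 0 is half open. A call has 1 to 5 rows; each row is the pose to reach, as a shift and turn from the pose commanded when the call began, along the tool's axes at that moment; what a row does not reach only later rows make up. A row lasts 1/8 s, in which the tool goes at most 62.5 mm and 10.7 degrees, less where a joint would pass 70% of its speed; a pose out of reach is approached as far as the arm can. A call with a gripper value outside its range is refused whole. The fingers move at their own pace and stop on an object; the grip force is fixed at half the most. Time passes only in rows, so rows that repeat a pose let the fingers close. It gives the time, the measured TCP pose, the force, the opening and the grip force at its end, in the units of the state.
- read_state(): the state, without advancing time (a new reading comes with each control period).
- get_image(name): name is "scene" or "top" or "wrist"; returns a dict with "color" (480x640x3 uint8, blue, green, red), "mtx" (3x3 intrinsics, pixels), "position" and "orientation" of the camera in the world. Camera axes: x right, y down, z forward; pixel columns grow to the right and rows downward; lengths in mm; the calibration is good to about 2 mm. The wrist camera is an equidistant fisheye: a pixel r from the principal point sees the ray r / f radians off the axis. A picture is of the moment at which its call begins. There is no depth.
- job_done(): hands the job in; it is judged then, once.
The state is a dict: "clock": time; "joints": joint angles; "joint_vel": joint speeds; "joint_efforts": joint torques, N m; "position": TCP position; "ee_rot": TCP orientation; "contact_force": force on the tool from outside, world axes, zero at the start; "wrist_torque": the same for the moment, N m; "gripper_width": finger opening in mm; "grasp_force": force on a finger pad.
Only numpy, scipy, OpenCV 4.12 (cv2) and the standard library are available. Lean on these libraries where they do the work, as an engineer would, in place of code of your own. Each camera call takes 0.05 s, during which the arm holds its last target. There are 200 camera calls.

TASK

The steel slide plate has been left leaning in the spring holder, its near edge on top of the near blue jaw. Push it by its red block into the far sprung jaw until its near edge clears the near jaw, press that edge down and let the springs bring the plate back, so that it sits level and centred, held under the lips of both jaws. Then swing the plate's wire bail (orange bar) right over through its whole arc, without flicking it, until it lies down on the glass slides, to see that it does not bind; leave the other things on the bench alone.

Things in the scene. Friction and masses are not known exactly. Their poses are not given: they have to be found in the camera images.
- holder: Aluminium spring holder 250 x 100 mm, fixed to the bench. Origin under its centre on the bench; x runs from the near jaw to the far jaw (away from the robot, turned up to 0.4 rad), z up. Base top at z 10 mm; an end plate 34 mm high at each end. Two blue jaws 80 mm wide (y), 34 mm high, face each other along x
- far_jaw (a joint): How far the far (+x) jaw is pushed outward, m: 0 relaxed, 0.030 outer stop, 0.006 with the plate centred; spring 350 N/m, 1.4 N preload (9 N at 0.021). The jaw has a shelf (top z 20 mm), over it a groove 8 mm high, 7 mm deep, and a lip (z 28 to 34). Relaxed: groove bottom at holder x +64 mm, lip's inner edge +57, shelf's inner end +30
- near_jaw (a joint): The same for the near (-x) jaw, outward to -x: same spring, the mirror image of the far jaw (relaxed: groove bottom at holder x -64 mm, lip's inner edge -57, shelf's inner end -30)
- holder_seat (a point): Point fixed on the holder's middle, 23 mm above the bench: the plate's centre lies here when it is seated and centred. Axes as the holder's
- plate_mid (a point): Centre of the steel plate, 140 (x) x 90 (y) x 6 mm, about 0.26 kg; x to its far edge, z out of its top. It starts leaning about 0.13 rad: far edge on the far shelf 3 to 17 mm short of the far lip, underside on the near jaw's top. For the near edge to clear the near lip, the centre must be pushed 15 to 22 mm beyond holder_seat (+x)
- thumb_block (a point): Centre of the red thumb block on the plate: 10 (x) x 44 (y) x 11 mm high, standing on the plate's top, 19 mm to the -x side of the plate's centre. Between its near face and the plate's near edge lie 46 mm of bare plate, where a fingertip can push the block and press the plate down
- bail (a joint): Angle of the wire bail, rad: 0 = open, leaning out over the plate's -y side 40 degrees above level; 0.87 = upright; 2.51 = closed stop, the bar just over the glass slides. Stiff hinge (about 0.03 N m friction), stays where it is left
- bail_bar (a point): Middle of the bail's orange cross bar, 8 mm thick, 46 mm long, along the plate's x, on two wire arms 60 mm apart. Hinge line: along the plate's x through the point +27 (x), -38 (y), +11 mm (z) from the plate's centre; the bar moves on a 46 mm radius about it, from the -y side over the top to the +y side, down on two thin fixed glass slides
- slide_carton: Bystander: long white and beige carton, 62 x 160 x 24 mm, lying at the left; origin under its centre. Leave alone
- tip_box: Bystander: white and green carton, 60 x 103 x 38 mm, at the right; origin under its centre. Leave alone
- marker_black: Bystander: black marker pen, 17 x 135 x 12 mm, lying at the left; origin under its centre. Leave alone
Not all that is in view belongs to the job. There is more than one size of the part that bears plate_mid; the job needs the larger.

How it is judged (in metres and radians):
On the way, in this order (a step that is already met when the one before it is completed fails the run):
1. the plate is pushed into the far sprung jaw (far jaw driven out more than 14 mm), the bail still open (value of joint far_jaw above 0.014 m and z of plate_mid in the frame of holder_seat below 0.02 m and value of joint bail below 0.8 rad).
2. the plate sits level and centred in both jaws, the bail still open (x of plate_mid in the frame of holder_seat between -0.004 and 0.004 m and z of plate_mid in the frame of holder_seat below 0.003 m and angle between plate_mid's own z axis and vertical below 0.04 rad and value of joint each of near_jaw, far_jaw above 0.0025 m and value of joint bail below 0.8 rad), for 0.3 s.
At the end, for the whole second after the job is handed in: the plate is held in both grooves, both jaws pushed out at least 2.5 mm, level within 0.04 rad, square within 0.06 rad, its centre within 4 mm of holder_seat along the holder, 25 mm across it and 3 mm in height; the bail lies over on the slides (joint above 2.36 rad) (x of plate_mid in the frame of holder_seat between -0.004 and 0.004 m and y of plate_mid in the frame of holder_seat between -0.025 and 0.025 m and z of plate_mid in the frame of holder_seat between -0.003 and 0.003 m and angle between plate_mid's own z axis and vertical below 0.04 rad and angle between the x axis of plate_mid and the x axis of holder_seat, either way round below 0.06 rad and value of joint each of near_jaw, far_jaw above 0.0025 m and value of joint bail above 2.36 rad); the robot touches nothing.
It fails at once if the bail is flicked (faster than 8 rad/s) (velocity of joint bail above 8 rad/s or velocity of joint bail below -8 rad/s).
It fails at once if a thing on the bench is displaced by more than 30 mm (distance of any of slide_carton, tip_box, marker_black from where it was at the start of the episode above 0.03 m).
It also fails if it takes over 58 s, if anything falls off the work surface, if the arm or the gripper's body presses on something with over 40 N, if the wrist force passes 120 N, or if a joint passes its speed limit or range.

## Working session

There is one attempt and no reset: what is moved stays moved. The work goes in short steps, Python scripts to look and compute and a tool call to move; the robot and the scene stay as the last step left them, time stands still between calls to the robot, and variables do not carry over. Pictures are saved under pics/ and viewed, at most 13 in all, crops included, and the job is handed in when it is done.

Besides the shell and the picture viewer there is one more tool, called after "Request:" as name(argument=value, ...), one argument or row to a line, values as JSON. carry_out: Moves the arm, as the interface text tells. Its arguments: {"type":"object","properties":{"motion":{"type":"array"}},"required":["motion"]}

```bash
mkdir -p pics; python3 - <<'E'
from bench import *
import cv2
for n in("scene","top"):
    i=get_image(n); cv2.imwrite(f"pics/{n}0.png",i["color"]); print(n,i["mtx"],i["position"],i["orientation"])
print(read_state())
E
```

```text
scene [[533.91155086   0.         324.82431855]
 [  0.         533.91155086 247.1462779 ]
 [  0.           0.           1.        ]] [ -77.72010705 -850.78684837  702.3438242 ] [ 0.82651524 -0.28556502  0.15422727 -0.45993383]
top [[586.11428962   0.         303.35278043]
 [  0.         586.11428962 236.85218129]
 [  0.           0.           1.        ]] [ 413.88633971   -3.03659632 1474.78111314] [ 0.71229081 -0.70033673  0.03634183 -0.02914697]
{'clock': 0.1, 'joints': array([ 1.48659328e+00,  3.85464561e-01,  6.76305145e-03, -4.32928633e-04,
       -1.19399161e+00, -2.58605338e-01]), 'joint_vel': array([ 0.00111012, -0.00053371,  0.00350178,  0.00169599, -0.0009376 ,
       -0.00057232]), 'joint_efforts': array([-2.93508083e-04, -3.93316162e+01,  1.88930172e+01,  4.19796154e+00,
       -2.59810928e-03,  5.97604995e-06]), 'position': array([209.89724941, 588.1772241 , 244.34058364]), 'ee_rot': array([ 9.85332147e-01, -1.70644718e-01, -1.17841565e-04,  9.62317003e-04]), 'contact_force': array([0.02908894, 0.74561186, 0.01784507]), 'wrist_torque': array([ 0.01746403, -0.03389393,  0.00161191]), 'grasp_force': 0.0, 'gripper_width': 85.51483322781917}
```

View pics/top0.png

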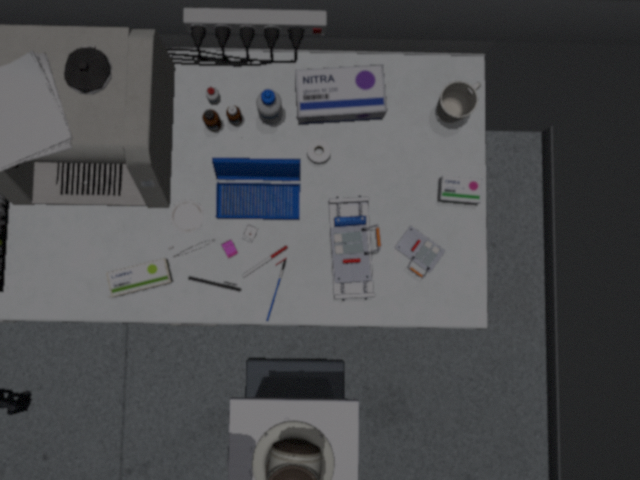

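View pics/scene0.png

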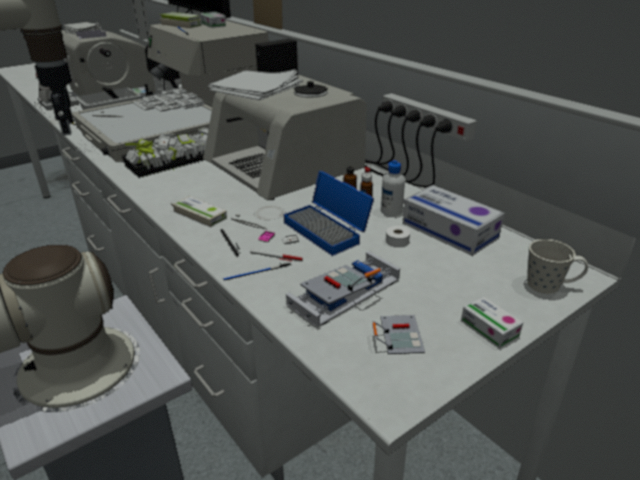

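Top view: the target plate is in the holder at (351,250), with its red block at (351,261), orange bar at (377,240) and far blue jaw at (350,221). The look-alike is the smaller plate lying loose on the bench at (420,252), with its red block at (414,244) and orange bar at (416,268). Other red or orange things are the pen tips at (280,250). The larger plate, between the blue jaws, is the one I want.

```bash
cat > h.py <<'E'
from bench import *
import cv2, numpy as np
from scipy.spatial.transform import Rotation as R
def rays(im,uv,fish=False):
    K=im["mtx"]; uv=np.atleast_2d(np.float64(uv)); d=(uv-[K[0,2],K[1,2]])/[K[0,0],K[1,1]]
    if fish:
        r=np.linalg.norm(d,axis=1,keepdims=True); v=np.hstack([d/np.maximum(r,1e-9)*np.sin(r),np.cos(r)])
    else: v=np.hstack([d,np.ones((len(d),1))])
    return R.from_quat(im["orientation"]).apply(v)
def onplane(im,uv,z,fish=False):
    v=rays(im,uv,fish); p=np.array(im["position"]); return p+v*((z-p[2])/v[:,2])[:,None]
def blobs(im,lo,hi,amin=8):
    m=cv2.inRange(cv2.cvtColor(im["color"],cv2.COLOR_BGR2HSV),np.array(lo),np.array(hi))
    n,l,s,c=cv2.connectedComponentsWithStats(m)
    return [(s[i,4],c[i],cv2.minAreaRect(np.argwhere(l==i)[:,::-1].astype(np.float32))) for i in range(1,n) if s[i,4]>=amin]
RED=((0,120,60),(7,255,255)); RED2=((172,120,60),(180,255,255)); OR=((8,120,60),(20,255,255)); BL=((100,120,40),(125,255,255))
def togo(pos,yaw,st=None):
    """row (rotvec, shift) from the measured pose to tool-down at pos, tool y at yaw about z"""
    st=st or read_state(); q=R.from_quat(st["ee_rot"])
    best=None
    for y in (yaw,yaw+np.pi):
        t=R.from_euler("z",y)*R.from_euler("x",np.pi)
        rv=(q.inv()*t).as_rotvec()
        if best is None or abs(rv[2])<abs(best[2]): best=rv
    return best.round(3), q.inv().apply(np.array(pos)-st["position"]).round(1)
E
python3 - <<'E'
from h import *
for n in("top","scene"):
    im=get_image(n)
    for k,c in(("red",RED),("red2",RED2),("or",OR),("bl",BL)):
        for a,ct,r in blobs(im,*c): print(n,k,a,ct.round(1),[np.round(x,1) for x in r], onplane(im,ct,40)[0].round(0))
    x=(slice(170,320),slice(300,460)) if n=="top" else (slice(240,370),slice(270,440))
    cv2.imwrite(f"pics/c_{n}.png",cv2.resize(im["color"][x],None,fx=4,fy=4,interpolation=2)*1)
E
```

```text
top red 8 [211.6  92. ] [array([211.8,  92. ]), array([1.9, 3.6]), np.float64(33.7)] [909. 220.  40.]
top red 20 [279.4 251. ] [array([279.2, 251.3]), array([ 1.6, 14.4]), np.float64(55.0)] [511.  41.  40.]
top red 30 [351.2 260.5] [array([351.5, 260.3]), array([ 2.3, 15. ]), np.float64(85.6)] [ 491. -135.   40.]
top red2 13 [210.7  90.1] [array([211.,  90.]), array([4., 4.]), np.float64(90.0)] [914. 222.  40.]
top red2 15 [415.2 245.1] [array([415.1, 245.2]), array([ 2. , 11.4]), np.float64(36.9)] [ 532. -292.   40.]
top or 42 [377.9 236.8] [array([377.8, 236.5]), array([17.1,  2.4]), np.float64(84.8)] [ 551. -200.   40.]
top or 19 [415.8 271.9] [array([415.9, 272.1]), array([11.6,  1.4]), np.float64(36.9)] [ 466. -293.   40.]
top bl 158 [267.8  96.9] [array([268.,  97.]), array([14., 12.]), np.float64(90.0)] [899.  78.  40.]
top bl 439 [341.4 103.4] [array([341.5, 103.4]), array([ 5.4, 81.4]), np.float64(86.3)] [ 886. -107.   40.]
top bl 1730 [256.4 168.6] [array([255.8, 168.9]), array([86.1, 21.2]), np.float64(1.1)] [716. 103.  40.]
top bl 2530 [259.6 200.9] [array([258., 201.]), 
[... 1292 characters left out ...]
.6, 30.6]), np.float64(30.5)] [600.  40.  40.]
scene bl 168 [437.2 234.4] [array([437.1, 234.3]), array([70.3,  2.5]), np.float64(24.4)] [ 819. -134.   40.]
scene bl 44 [486.2 242.2] [array([486.5, 242. ]), array([ 1.8, 25.2]), np.float64(58.0)] [ 882. -231.   40.]
scene bl 115 [361.6 266.8] [array([361.6, 266.8]), array([18.8,  8. ]), np.float64(26.6)] [ 583. -125.   40.]
scene bl 31 [236.8 275.7] [array([237.5, 275.5]), array([ 1.2, 25.5]), np.float64(76.0)] [349.  17.  40.]
scene bl 73 [376.2 279.3] [array([373.7, 280.5]), array([ 7.8, 19.4]), np.float64(56.3)] [ 576. -180.   40.]
scene bl 130 [329.1 301.7] [array([326.1, 302.2]), array([36.8, 12.5]), np.float64(10.0)] [ 449. -179.   40.]
```

View pics/c_top.png

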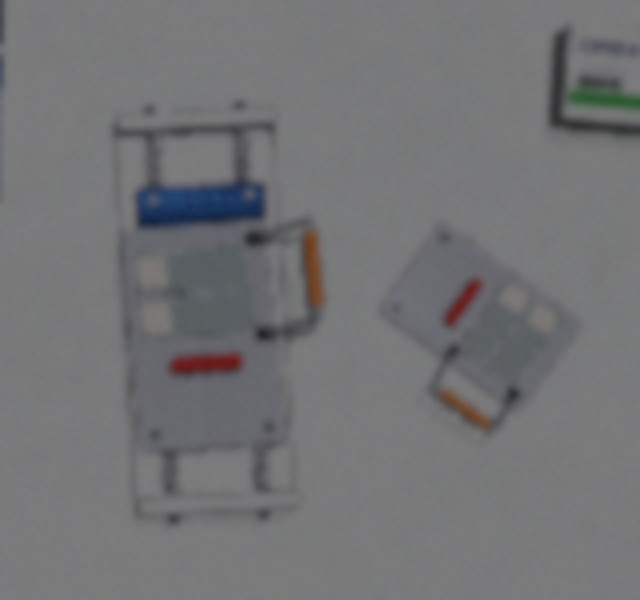

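The crop shows the leaning plate at about (207,335), the far jaw at (200,203), the red block at (206,364) and the bail open to the right at (314,268). This is the larger plate, lying in the holder. Next I estimate the holder's yaw and move over it for a close look.

```bash
python3 - <<'E'
from h import *
im=get_image("top")
c=lambda *p:np.array(p)/4+[300,170]-.375
f=lambda z,*p: onplane(im,c(*p),z)[0]
FL,FR,NL,NR=f(34,115,108),f(34,273,106),f(34,135,515),f(34,297,503)
print(FL,FR,NL,NR, np.linalg.norm(FL-NL),np.linalg.norm(FL-FR))
m=(FL+FR)/2-(NL+NR)/2; print("ctr",(FL+FR+NL+NR)/4,"yaw",np.arctan2(m[1],m[0]))
m=f(34,265,184)-f(34,137,190); print("jaw",m,np.arctan2(m[0],-m[1])*1, np.linalg.norm(m))
r=f(42,242,362)-f(42,172,367); print("red",np.arctan2(r[0],-r[1]))
print("plate near edge",f(40,140,450),f(40,288,442),"far",f(26,125,228),f(26,265,222))
print(read_state()["clock"],togo([480,-135,260],0.05),togo([480,-135,260],0.05+np.pi/2))
E
```

```text
[649.38245923 -77.15981507  34.        ] [ 652.42878379 -175.45505596   34.        ] [398.02175571 -92.53374754  34.        ] [ 406.94654606 -191.69903686   34.        ] 251.83042126265207 98.34243476581567
ctr [ 526.6948862  -134.21191386   34.        ] yaw 0.06355194490643123
jaw [  5.1617581  -79.35932222   0.        ] 0.06495137952800915 79.52701282965779
red 0.08821937325987719
plate near edge [437.61264269 -94.75462729  40.        ] [ 443.98984989 -185.20935449   40.        ] far [575.36858769 -84.73416001  26.        ] [ 580.66279887 -171.88129639   26.        ]
0.25 (array([ 0.001,  0.   , -0.393]), array([497.5, 590.6, -14.6])) (array([ 1.000e-03, -1.000e-03,  1.178e+00]), array([497.5, 590.6, -14.6]))
```

Request:
carry_out(
  motion=[
    [0,0,-0.13,48,57,0,-1],
    [0,0,-0.26,96,114,0,-1],
    [0,0,-0.39,144,171,0,-1],
    [0,0,-0.39,192,228,0,-1],
    [0,0,-0.39,240,285,0,-1],
  ],
)

```text
clock: 0.88
position: [319.6, 293.9, 245.5]
ee_rot: [1.0, 0.024, 0.0, -0.0]
contact_force: [1.1, 0.4, 0.2]
gripper_width: -0.0
grasp_force: 0.0
```

```bash
python3 - <<'E'
from h import *
print(read_state()["position"],togo([480,-135,260],0.064))
E
```

```text
[319.56886558 293.88629841 245.49300749] (array([-0.   , -0.   , -0.016]), array([139.7, 436.1, -14.7]))
```

Request:
carry_out(
  motion=[
    [0,0,-0.016,18,58,0,-1],
    [0,0,-0.016,36,116,0,-1],
    [0,0,-0.016,54,174,0,-1],
    [0,0,-0.016,72,232,0,-1],
    [0,0,-0.016,90,290,0,-1],
  ],
)

```text
clock: 1.5
position: [423.2, 8.5, 245.8]
ee_rot: [0.999, 0.032, 0.001, -0.0]
contact_force: [1.3, -0.1, -0.3]
gripper_width: -0.4
grasp_force: 0.0
```

Request:
carry_out(
  motion=[
    [0,0,0,20,50,0,-1],
    [0,0,0,30,90,0,-1],
    [0,0,0,30,90,0,-1],
    [0,0,0,30,90,0,-1],
  ],
)

```text
clock: 2.0
position: [458.2, -77.4, 245.1]
ee_rot: [1.0, 0.031, -0.0, -0.0]
contact_force: [-0.1, -0.6, -0.5]
gripper_width: -0.2
grasp_force: 0.0
```

```bash
python3 - <<'E'
from h import *
im=get_image("wrist"); cv2.imwrite("pics/w1.png",im["color"]); print(im["mtx"],im["position"],R.from_quat(im["orientation"]).as_matrix().round(3))
st=read_state();print(st["clock"],st["position"],st["ee_rot"],st["contact_force"])
for k,c in(("red",RED),("red2",RED2),("or",OR),("bl",BL)):
    for a,ct,r in blobs(im,*c,amin=60): print(k,a,ct.round(1),[np.round(x,1) for x in r], onplane(im,ct,40,True)[0].round(1))
E
```

```text
[[371.64829954   0.         316.90778401]
 [  0.         371.64829954 242.43608775]
 [  0.           0.           1.        ]] [531.40602043 -72.40325814 372.00577395] [[ 0.064 -0.955 -0.291]
 [-0.998 -0.061 -0.018]
 [-0.     0.291 -0.957]]
2.05 [458.14489548 -76.98889538 245.28844699] [ 9.99490981e-01  3.19024029e-02 -7.20871874e-05 -1.06676636e-04] [-0.41164475 -0.25195773  0.48791776]
red 399 [199.2 146.9] [array([199.3, 146.8]), array([ 9.1, 48. ]), np.float64(54.2)] [514.6  34.3  40. ]
red 189 [524.9 153.9] [array([524.5, 153.5]), array([ 7.9, 28.9]), np.float64(37.9)] [ 534.7 -277.9   40. ]
red 74 [202.9 170.7] [array([202.4, 170.9]), array([ 2.5, 30.8]), np.float64(56.3)] [492.6  30.4  40. ]
red 478 [381.7 181.6] [array([381.5, 182. ]), array([10., 47.]), np.float64(90.0)] [ 491.6 -133.7   40. ]
or 478 [464.3 127.7] [array([464.5, 127.5]), array([53.3,  9.2]), np.float64(87.6)] [ 550. -208.   40.]
or 159 [524.  218.9] [array([524.1, 218.8]), array([29.9,  5.5]), np.float64(49.4)] [ 469.  -288.8   40. ]
bl 3647 [170.6  46.3] [array([160. ,  39.5]), array([ 79., 194.]), np.float64(90.0)] [610.7  68.   40. ]
bl 2073 [382.2  74.6] [array([383. ,  74.3]), array([86.3, 26.2]), np.float64(1.0)] [ 588.6 -126.5   40. ]
bl 366 [191.2 256.7] [array([191.5, 255.4]), array([ 4.9, 91.7]), np.float64(12.9)] [408.   43.7  40. ]
```

View pics/w1.png

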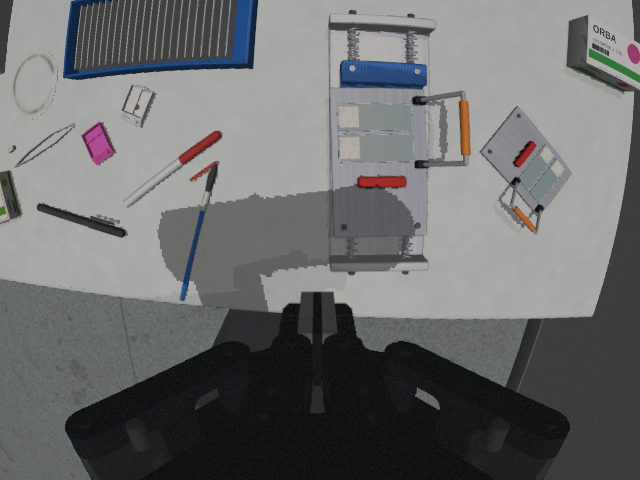

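The wrist view shows the red block at (382,182), the far jaw at (382,75), the bail bar at (464,127) and the near end at (380,265). The plate is square to the tool, and the small look-alike is at (525,160). I'll go behind the red block.

```bash
python3 - <<'E'
from h import *
print(togo([466,-134.5,75],0.064))
E
```

```text
(array([-0.,  0., -0.]), array([  4.2,  57.9, 170.3]))
```

Request:
carry_out(
  motion=[
    [0,0,0,4,40,30,-1],
    [0,0,0,4,58,80,-1],
    [0,0,0,4,58,135,-1],
    [0,0,0,4,58,170,-1],
    [0,0,0,4,58,170,-1],
  ],
)

```text
clock: 2.68
position: [464.4, -134.1, 73.5]
ee_rot: [0.999, 0.033, -0.003, -0.0]
contact_force: [0.5, 0.4, -0.4]
gripper_width: -0.1
grasp_force: 0.0
```

```bash
python3 - <<'E'
from h import *
im=get_image("wrist"); cv2.imwrite("pics/w2.png",im["color"]); print(im["position"])
st=read_state();print(st["clock"],st["position"],st["contact_force"],togo([466,-134.5,57],0.064))
for k,c in(("red",RED),("or",OR),("bl",BL)):
    for a,ct,r in blobs(im,*c,amin=60): print(k,a,ct.round(1),[np.round(x,1) for x in r], onplane(im,ct,45,True)[0].round(1))
E
```

```text
[ 538.32055217 -128.87462875  199.88530101]
2.725 [ 466.15308819 -134.24962077   75.31506966] [-0.64820816 -0.86005298  0.93574412] (array([0.   , 0.001, 0.002]), array([-0.1,  0.2, 18.3]))
red 807 [ 42.9 172.4] [array([ 43.6, 172.1]), array([14. , 64.7]), np.float64(42.4)] [518.3   9.6  45. ]
red 545 [586.  173.3] [array([584.7, 172.5]), array([14.8, 50.4]), np.float64(35.8)] [ 535.7 -265.2   45. ]
red 133 [ 48.1 209.3] [array([ 47.5, 210. ]), array([ 3.5, 38.9]), np.float64(45.0)] [499.    7.9  45. ]
red 2147 [319.7 236.6] [array([319.6, 236.6]), array([23.9, 99.2]), np.float64(88.6)] [ 493.  -133.1   45. ]
or 2582 [498.6 124.2] [array([498.5, 123.6]), array([125.6,  22. ]), np.float64(87.6)] [ 550.4 -208.9   45. ]
or 395 [581.3 287.9] [array([581.2, 287.6]), array([44.4, 10. ]), np.float64(53.1)] [ 473.5 -281.    45. ]
bl 2641 [67.9 31.6] [array([57.4, 27.3]), array([ 41.2, 125.9]), np.float64(78.1)] [588.6  -5.2  45. ]
bl 7790 [325.9  23.3] [array([327. ,  24.5]), array([174.,  49.]), np.float64(0.0)] [ 584.4 -129.5   45. ]
bl 701 [ 58.9 327.2] [array([ 58.8, 327. ]), array([114.1,   7.6]), np.float64(89.4)] [428.3  15.5  45. ]
```

View pics/w2.png

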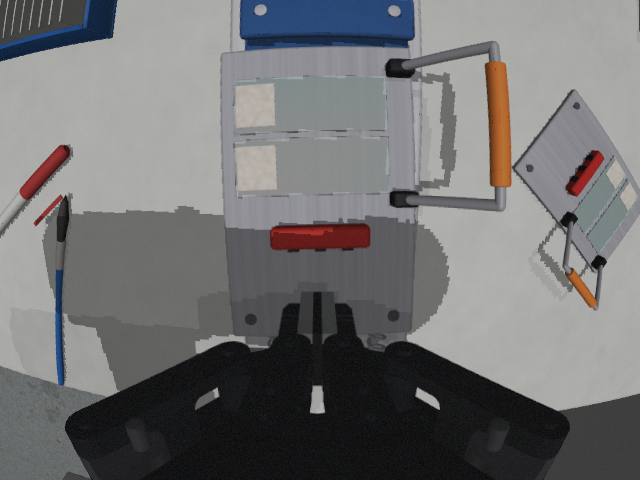

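The fingertip at (317,295) is centred just behind the red block at (320,237), over bare plate. I lower it and begin pushing.

Request:
carry_out(
  motion=[
    [0,0,0,0,0,10,-1],
    [0,0,0,0,0,17,-1],
    [0,0,0,0,0,17,-1],
  ],
)

```text
clock: 3.1
position: [466.1, -135.1, 58.4]
ee_rot: [1.0, 0.032, 0.0, -0.0]
contact_force: [0.0, 0.5, 0.0]
gripper_width: 0.2
grasp_force: 0.0
```

Request:
carry_out(
  motion=[
    [0,0,0,3,0,0,-1],
    [0,0,0,6,0,0,-1],
    [0,0,0,9,0,0,-1],
    [0,0,0,12,0,0,-1],
    [0,0,0,12,0,0,-1],
  ],
)

```text
clock: 3.72
position: [477.9, -134.4, 58.2]
ee_rot: [1.0, 0.032, -0.0, -0.0]
contact_force: [-1.4, -0.5, 1.5]
gripper_width: -0.3
grasp_force: 0.6
```

Request:
carry_out(
  motion=[
    [0,0,0,4,0,0.4,-1],
    [0,0,0,8,0,0.8,-1],
    [0,0,0,12,0,1.2,-1],
    [0,0,0,16,0,1.6,-1],
    [0,0,0,16,0,1.6,-1],
  ],
)

```text
clock: 4.35
position: [493.6, -133.4, 56.6]
ee_rot: [1.0, 0.032, -0.001, -0.0]
contact_force: [-4.9, 0.1, 3.2]
gripper_width: -0.0
grasp_force: 2.5
```

```bash
cat > m.py <<'E'
from h import *
import sys
im=get_image("wrist"); cv2.imwrite(f"pics/{sys.argv[1]}.png",im["color"])
st=read_state();print(st["clock"],st["position"].round(1),st["contact_force"].round(1))
H=np.array([526.5,-133,0]);Y=R.from_euler("z",-0.064)
for k,c,z in(("red",RED,float(sys.argv[2])),("or",OR,60),("bl",BL,34)):
    for a,ct,r in blobs(im,*c,amin=400):
        p=onplane(im,ct,z,True)[0]
        if abs(p[1]+140)<90: print(k,a,ct.round(1),[np.round(x,1) for x in r],p.round(1),"holder",Y.apply(p-H).round(1))
E
python3 m.py w3 43
```

```text
4.4 [ 493.6 -133.4   56.6] [-4.6  0.7  3.7]
red 2546 [317.5 277.3] [array([317. , 276.5]), array([ 27., 106.]), np.float64(90.0)] [ 509.3 -132.3   43. ] holder [-17.1   1.8  43. ]
or 3211 [516.4 167. ] [array([516.3, 167. ]), array([ 23.8, 140.1]), np.float64(0.5)] [ 562.8 -201.6   60. ] holder [ 31.8 -70.8  60. ]
bl 8891 [324.2  56.4] [array([324.5,  56. ]), array([193.,  50.]), np.float64(-0.0)] [ 598.  -129.2   34. ] holder [71.6 -0.8 34. ]
```

Request:
carry_out(
  motion=[
    [0,0,0,3,0,1,-1],
    [0,0,0,6,0,2,-1],
    [0,0,0,9,0,3,-1],
    [0,0,0,12,0,4,-1],
    [0,0,0,12,0,4,-1],
  ],
)

```text
clock: 5.03
position: [503.1, -132.9, 52.5]
ee_rot: [1.0, 0.031, -0.003, -0.0]
contact_force: [-8.9, -0.1, 7.8]
gripper_width: -0.2
grasp_force: 5.0
```

```bash
python3 m.py w4 40
```

```text
5.075 [ 503.1 -132.9   52.5] [-9.4 -0.7  7.5]
red 2655 [316.9 280.1] [array([316.1, 279.7]), array([ 27.9, 108. ]), np.float64(88.9)] [ 517.9 -131.6   40. ] holder [-8.5  2.  40. ]
or 3429 [521.8 169.3] [array([521.6, 169.5]), array([ 25.3, 145.2]), np.float64(0.9)] [ 571.9 -200.9   60. ] holder [ 40.9 -70.7  60. ]
bl 9409 [323.9  53.5] [array([324. ,  53.5]), array([ 53., 198.]), np.float64(90.0)] [ 607.5 -128.6   34. ] holder [81.2 -0.7 34. ]
```

Request:
carry_out(
  motion=[
    [0,0,0,3,0,0,-1],
    [0,0,0,6,0,0,-1],
    [0,0,0,8,0,0.5,-1],
    [0,0,0,8,0,0.5,-1],
  ],
)

```text
clock: 5.58
position: [508.7, -132.1, 49.8]
ee_rot: [1.0, 0.031, -0.006, -0.001]
contact_force: [-9.0, 0.1, -0.7]
gripper_width: 0.1
grasp_force: 4.5
```

```bash
python3 m.py w5 38
```

```text
5.625 [ 508.7 -132.1   49.8] [-9.8  0.6 -1.2]
red 2695 [316.1 279.9] [array([316. , 279.4]), array([ 27.9, 108. ]), np.float64(89.4)] [ 524.  -130.4   38. ] holder [-2.3  2.7 38. ]
or 3509 [524.6 174.1] [array([524.7, 174.5]), array([ 25.7, 147.4]), np.float64(2.5)] [ 576.2 -199.9   60. ] holder [ 45.3 -69.9  60. ]
bl 9768 [324.7  50.8] [array([325. ,  50.7]), array([ 53.6, 202.2]), np.float64(89.7)] [ 613.6 -128.1   34. ] holder [87.2 -0.7 34. ]
```

Request:
carry_out(
  motion=[
    [0,0,0,2,0,2,-1],
    [0,0,0,2.5,0,4,-1],
    [0,0,0,2.5,0,6,-1],
    [0,0,0,2.5,0,6,-1],
  ],
)

```text
clock: 6.12
position: [510.3, -131.9, 43.5]
ee_rot: [1.0, 0.03, -0.007, -0.001]
contact_force: [-11.0, 0.8, -2.3]
gripper_width: 0.2
grasp_force: 4.9
```

```bash
python3 m.py w6 36
```

```text
6.175 [ 510.3 -132.    43.5] [-9.   0.6 -1.5]
red 2747 [316.  279.9] [array([316. , 279.5]), array([ 29., 108.]), np.float64(90.0)] [ 527.4 -130.2   36. ] holder [ 1.1  2.8 36. ]
or 3683 [529.9 182.7] [array([529.8, 183.8]), array([ 26.9, 150.1]), np.float64(5.0)] [ 575.6 -198.4   60. ] holder [ 44.8 -68.4  60. ]
bl 10684 [325.1  45.3] [array([325.5,  45. ]), array([ 56., 211.]), np.float64(90.0)] [ 615.9 -128.    34. ] holder [89.5 -0.7 34. ]
```

Request:
carry_out(
  motion=[
    [0,0,0,0,0,2,-1],
    [0,0,0,0,0,4,-1],
    [0,0,0,0,0,4,-1],
  ],
)

```text
clock: 6.55
position: [510.4, -132.4, 41.0]
ee_rot: [1.0, 0.031, -0.007, -0.0]
contact_force: [-12.8, -0.7, 8.1]
gripper_width: -0.2
grasp_force: 6.5
```

```bash
python3 m.py w7 33
```

```text
6.6 [ 510.4 -132.4   41. ] [-12.6  -0.1   8. ]
red 2854 [315.6 282.2] [array([315. , 281.5]), array([ 29., 110.]), np.float64(90.0)] [ 526.3 -130.5   33. ] holder [-0.   2.5 33. ]
or 3821 [532.9 184.1] [array([532.8, 185. ]), array([ 27.2, 153.4]), np.float64(5.3)] [ 575.6 -198.4   60. ] holder [ 44.8 -68.4  60. ]
bl 11010 [324.2  43.9] [array([324.5,  43.5]), array([ 57., 215.]), np.float64(90.0)] [ 615.9 -127.9   34. ] holder [89.6 -0.7 34. ]
```

View pics/w7.png

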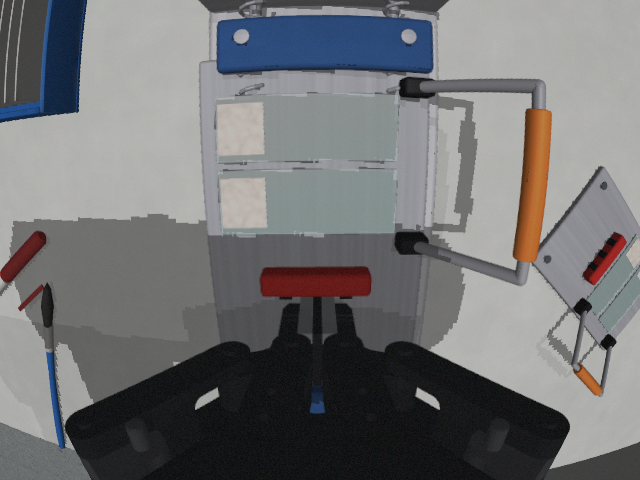

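The far jaw is driven out with the plate edge in its groove (330,60). The plate lies flat with the fingertip on its top. I now ease back while keeping a light press.

Request:
carry_out(
  motion=[
    [0,0,0,-3,0,0,-1],
    [0,0,0,-6,0,0,-1],
    [0,0,0,-9,0,0,-1],
    [0,0,0,-12,0,0,-1],
    [0,0,0,-15,0,0,-1],
  ],
)

```text
clock: 7.22
position: [499.0, -133.1, 41.0]
ee_rot: [1.0, 0.031, -0.003, -0.0]
contact_force: [-5.4, -1.4, -0.7]
gripper_width: -0.4
grasp_force: 2.8
```

```bash
python3 m.py w8 31
```

```text
7.275 [ 498.6 -133.1   41. ] [-6.1 -0.2  0.1]
red 2816 [315.3 281.7] [array([315. , 281.5]), array([110.,  29.]), np.float64(-0.0)] [ 514.2 -131.1   31. ] holder [-12.2   2.7  31. ]
or 3799 [532.3 182.8] [array([532.2, 183.7]), array([ 27.1, 153. ]), np.float64(5.0)] [ 564.4 -199.2   60. ] holder [ 33.6 -68.5  60. ]
bl 10898 [324.3  44.2] [array([325. ,  44.2]), array([214.2,  56.7]), np.float64(0.3)] [ 604.6 -128.7   34. ] holder [78.2 -0.7 34. ]
```

Request:
carry_out(
  motion=[
    [0,0,0,-2,0,0.5,-1],
    [0,0,0,-4,0,0.5,-1],
    [0,0,0,-6,0,0.5,-1],
    [0,0,0,-8,0,0.5,-1],
    [0,0,0,-10,0,0.5,-1],
  ],
)

```text
clock: 7.9
position: [493.0, -133.4, 42.2]
ee_rot: [0.999, 0.032, 0.002, 0.0]
contact_force: [-0.9, -1.0, -0.4]
gripper_width: 0.1
grasp_force: 0.4
```

```bash
python3 m.py w9 31
```

```text
7.95 [ 492.7 -133.4   42.2] [-1.1  0.1  0.1]
red 2781 [315.9 280.4] [array([315.5, 279.9]), array([ 29. , 109.1]), np.float64(89.3)] [ 508.3 -131.6   31. ] holder [-18.1   2.5  31. ]
or 3710 [530.2 181.1] [array([529.9, 182.2]), array([ 27.1, 150.6]), np.float64(4.6)] [ 558.6 -199.5   60. ] holder [ 27.8 -68.4  60. ]
bl 10550 [324.9  45.3] [array([325.5,  45. ]), array([211.,  56.]), np.float64(0.0)] [ 598.7 -129.1   34. ] holder [72.3 -0.7 34. ]
```

Request:
carry_out(
  motion=[
    [0,0,0,-3,0,0,-1],
    [0,0,0,-6,0,0,-1],
    [0,0,0,-8,0,-15,-1],
    [0,0,0,-8,0,-60,-1],
    [0,0,0,-8,0,-90,-1],
  ],
)

```text
clock: 8.57
position: [484.6, -134.1, 134.7]
ee_rot: [0.999, 0.032, 0.002, 0.0]
contact_force: [-0.7, -0.4, -0.2]
gripper_width: -0.3
grasp_force: 0.0
```

```bash
python3 m.py w10 31; python3 - <<'E'
import cv2
from h import *
s=get_image("scene")["color"]
cv2.imwrite("pics/c10.png",np.vstack([cv2.resize(cv2.imread("pics/w10.png"),(448,336)),cv2.resize(s[255:325,270:410],(448,224),interpolation=2)]))
E
```

```text
8.625 [ 486.9 -134.4  138.5] [ 0.6 -0.1  1.6]
red 1066 [315.3 214.8] [array([315.5, 215. ]), array([69., 16.]), np.float64(-0.0)] [ 506.3 -131.4   31. ] holder [-20.    2.9  31. ]
or 1229 [438.7 146.2] [array([438.7, 146.5]), array([14.6, 85.3]), np.float64(1.8)] [ 557.  -197.1   60. ] holder [ 26.3 -65.9  60. ]
bl 3928 [321.7  69.1] [array([322.,  69.]), array([128.,  32.]), np.float64(0.0)] [ 597.6 -129.4   34. ] holder [71.2 -0.9 34. ]
bl 2407 [323.7 290. ] [array([322.5, 292.3]), array([ 27.9, 115.2]), np.float64(89.3)] [ 456.2 -140.2   34. ] holder [-70.7  -2.7  34. ]
```

View pics/c10.png

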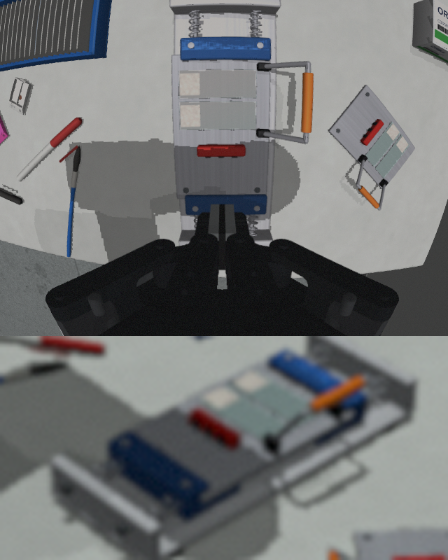

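Both jaws sit symmetric at holder x of about ±71 mm and the plate is level under both lips, with the bail still open. Next I go to the outer side of the bail bar.

```bash
python3 - <<'E'
from h import *
print(togo([559.5,-233,100],0.064),togo([559.5,-233,66],0.064))
E
```

```text
(array([ 0.001, -0.01 ,  0.   ]), array([ 66.2, 103.3,  37.4])) (array([ 0.001, -0.01 ,  0.   ]), array([ 65.8, 103.2,  71.3]))
```

Request:
carry_out(
  motion=[
    [0,-0.01,0,33,50,0,-1],
    [0,-0.01,0,66,103,0,-1],
    [0,-0.01,0,66,103,10,-1],
    [0,-0.01,0,66,103,50,-1],
    [0,-0.01,0,66,103,71,-1],
  ],
)

```text
clock: 9.3
position: [553.9, -232.0, 58.4]
ee_rot: [0.999, 0.031, -0.007, -0.001]
contact_force: [-0.7, 0.2, 0.6]
gripper_width: 0.1
grasp_force: 0.0
```

```bash
python3 m.py w11 31; python3 - <<'E'
import cv2
from h import *
s=get_image("scene")["color"]
cv2.imwrite("pics/c11.png",np.vstack([cv2.resize(cv2.imread("pics/w11.png"),(448,336)),cv2.resize(s[245:325,290:430],(448,256),interpolation=2)]))
E
```

```text
9.35 [ 552.5 -231.5   56.1] [-1.   0.5 -2.1]
red 1283 [133.4 358. ] [array([132. , 357.5]), array([72.8, 23.2]), np.float64(5.1)] [ 506.7 -133.    31. ] holder [-19.8   1.3  31. ]
or 1665 [212.9 306.7] [array([212.9, 307.4]), array([79.6, 23.1]), np.float64(82.9)] [ 560.7 -190.9   60. ] holder [ 30.4 -60.   60. ]
bl 6394 [120.6 188.5] [array([120.4, 202.4]), array([ 75.4, 150.5]), np.float64(86.2)] [ 600.8 -140.1   34. ] holder [ 73.7 -11.9  34. ]
```

View pics/c11.png

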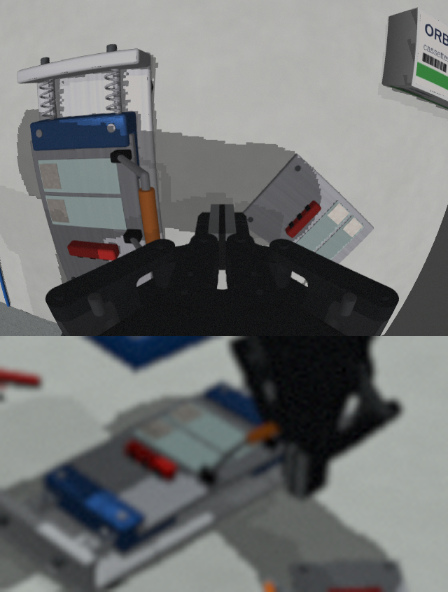

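The finger stands outside the bar, which is at (150,215) in the wrist crop, but it is lower than I meant. I correct the height and tilt.

```bash
python3 - <<'E'
from h import *
print(togo([559.3,-231.5,70],0.064),read_state()["joints"])
E
```

```text
(array([-0.002,  0.017, -0.001]), array([  5.9,   0.1, -12.3])) [-1.26466998e-01  5.39510563e-01 -2.65265795e-01  1.54623540e-03
 -7.82900782e-01  1.75895634e+00]
```

Request:
carry_out(
  motion=[
    [0,0.017,0,6,0,-12,-1],
    [0,0.017,0,6,0,-12,-1],
  ],
)

```text
clock: 9.65
position: [564.2, -232.4, 75.8]
ee_rot: [0.999, 0.032, 0.007, 0.001]
contact_force: [-0.2, 0.1, 0.1]
gripper_width: 0.1
grasp_force: 0.0
```

Request:
carry_out(
  motion=[
    [0,0,0,0,-5,0,-1],
    [0,0,0,0,-10,0,-1],
    [0,0,0,0,-15,0,-1],
    [0,0,0,0,-20,0,-1],
    [0,0,0,0,-25,0,-1],
  ],
)

```text
clock: 10.28
position: [561.0, -207.5, 73.2]
ee_rot: [0.999, 0.032, 0.004, 0.0]
contact_force: [0.2, -3.1, 0.7]
gripper_width: -0.5
grasp_force: 1.1
```

```bash
python3 m.py w12 31; python3 - <<'E'
from h import *
print(togo([559.3,-206,70],0.064))
E
```

```text
10.325 [ 560.9 -206.9   73.1] [-0.1 -1.6  0.6]
red 640 [166.  358.6] [array([171.5, 359.5]), array([21., 53.]), np.float64(90.0)] [ 507.2 -122.7   31. ] holder [-18.6  11.5  31. ]
or 1216 [270.2 309.7] [array([271.3, 312.5]), array([70.3, 21.1]), np.float64(86.5)] [ 560.7 -187.3   60. ] holder [ 30.7 -56.4  60. ]
bl 6207 [173.9 199.2] [array([172.6, 198.3]), array([ 46.1, 151. ]), np.float64(88.9)] [ 601.1 -136.2   34. ] holder [74.2 -8.  34. ]
(array([ 0.001, -0.008, -0.   ]), array([-1.6, -1. ,  3.1]))
```

The finger is touching the bar with about 2–3 N. I continue the swing steadily.

Request:
carry_out(
  motion=[
    [0,0,0,0,-7,0,-1],
    [0,0,0,0,-14,0,-1],
    [0,0,0,0,-21,0,-1],
    [0,0,0,0,-28,0,-1],
    [0,0,0,0,-35,0,-1],
  ],
)

```text
clock: 10.95
position: [558.0, -171.8, 72.3]
ee_rot: [0.999, 0.032, 0.003, -0.0]
contact_force: [1.4, -1.1, -1.0]
gripper_width: -0.0
grasp_force: 0.4
```

```bash
python3 m.py w13 31
```

```text
11.0 [ 557.9 -171.2   72.4] [-0.7 -0.  -0.7]
or 1216 [268.1 313.5] [array([268.6, 315.2]), array([67.1, 21.3]), np.float64(87.4)] [ 556.2 -150.7   60. ] holder [ 28.5 -19.6  60. ]
bl 7087 [238.5 196.5] [array([237.2, 196. ]), array([ 46.7, 162.1]), np.float64(89.0)] [ 600.8 -132.7   34. ] holder [74.1 -4.4 34. ]
```

Request:
carry_out(
  motion=[
    [0,0,0,0,-6,0,-1],
    [0,0,0,0,-12,1,-1],
    [0,0,0,0,-18,2,-1],
    [0,0,0,0,-18,2,-1],
  ],
)

```text
clock: 11.5
position: [557.1, -153.9, 70.6]
ee_rot: [0.999, 0.032, 0.003, -0.0]
contact_force: [-0.2, -0.2, -0.1]
gripper_width: 0.3
grasp_force: 0.0
```

```bash
python3 m.py w14 31; python3 - <<'E'
import cv2
from h import *
s=get_image("scene")["color"]
cv2.imwrite("pics/c14.png",np.vstack([cv2.resize(cv2.imread("pics/w14.png"),(448,336)),cv2.resize(s[245:325,290:430],(448,256),interpolation=2)]))
E
```

```text
11.55 [ 557.2 -154.1   70.7] [0.4 0.1 0.1]
or 1231 [270.3 308.2] [array([271.2, 311. ]), array([73.5, 20.2]), np.float64(87.1)] [ 558.9 -134.    60. ] holder [32.3 -3.1 60. ]
bl 7529 [273.4 197.2] [array([272.6, 196.8]), array([ 47.6, 169.1]), np.float64(89.4)] [ 600.7 -131.2   34. ] holder [74.2 -2.9 34. ]
```

View pics/c14.png

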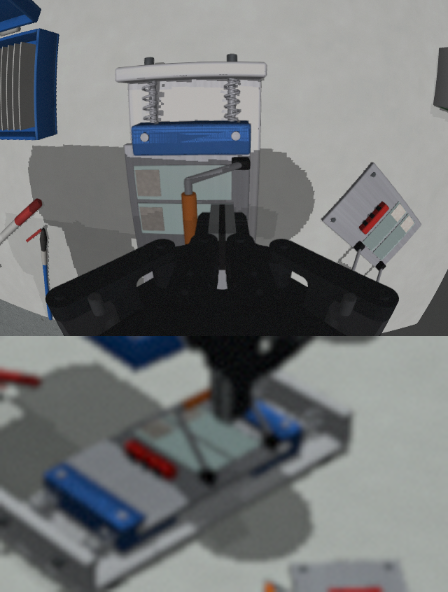

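The bar is past upright, leaning to the +y side at (190,215). I lift, move over it and press it down from above.

Request:
carry_out(
  motion=[
    [0,0,0,0,3,-15,-1],
    [0,0,0,0,3,-32,-1],
    [0,0,0,0,-12,-32,-1],
    [0,0,0,0,-27,-32,-1],
    [0,0,0,0,-27,-28,-1],
  ],
)

```text
clock: 12.22
position: [555.1, -126.1, 98.4]
ee_rot: [0.999, 0.033, 0.003, -0.0]
contact_force: [0.3, 0.3, 0.2]
gripper_width: 0.2
grasp_force: 0.0
```

Request:
carry_out(
  motion=[
    [0,0,0,0,0,6,-1],
    [0,0,0,0,0,12,-1],
    [0,0,0,0,0,18,-1],
    [0,0,0,0,0,24,-1],
    [0,0,0,0,0,30,-1],
  ],
)

```text
clock: 12.85
position: [556.6, -125.2, 69.6]
ee_rot: [0.999, 0.032, 0.005, -0.001]
contact_force: [-2.2, 10.0, 5.7]
gripper_width: 0.1
grasp_force: 5.6
```

```bash
python3 m.py w15 31
```

```text
12.9 [ 555.8 -125.3   68.4] [-1.3 10.   4.3]
or 662 [337.4 281.4] [array([337. , 282.5]), array([41., 18.]), np.float64(90.0)] [ 572.7 -131.9   60. ] holder [46.2 -1.9 60. ]
bl 7727 [332.4 197. ] [array([333.1, 196.6]), array([ 47.9, 172.1]), np.float64(89.6)] [ 602.1 -128.7   34. ] holder [75.7 -0.5 34. ]
```

The tip came down on the far side of the bar and is wedging on it, so I back up and look.

Request:
carry_out(
  motion=[
    [0,0,0,0,0,-10,-1],
    [0,0,0,0,0,-20,-1],
    [0,0,0,0,0,-40,-1],
    [0,0,0,0,0,-40,-1],
  ],
)

```text
clock: 13.4
position: [556.4, -128.1, 110.4]
ee_rot: [0.999, 0.031, 0.006, 0.0]
contact_force: [0.5, -0.1, -0.6]
gripper_width: 0.1
grasp_force: 0.0
```

```bash
python3 m.py w16 31; python3 - <<'E'
import cv2
from h import *
s=get_image("scene")["color"]
cv2.imwrite("pics/c16.png",np.vstack([cv2.resize(cv2.imread("pics/w16.png"),(448,336)),cv2.resize(s[245:325,290:430],(448,256),interpolation=2)]))
E
```

```text
13.45 [ 555.5 -127.9  109.2] [-0.1  0.5 -0.9]
or 745 [328.8 266.7] [array([329., 271.]), array([62., 14.]), np.float64(90.0)] [ 563.7 -133.3   60. ] holder [37.1 -2.6 60. ]
bl 4956 [324.6 188.4] [array([324.5, 188. ]), array([ 38., 139.]), np.float64(90.0)] [ 600.  -129.2   34. ] holder [73.5 -0.9 34. ]
```

View pics/c16.png

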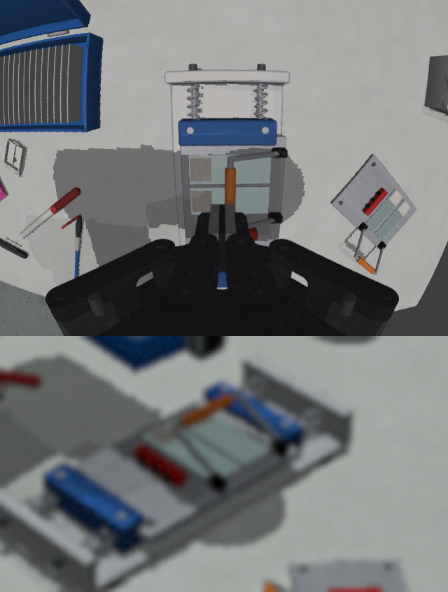

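The bar still leans over at (230,190), and the plate seems to have shifted sideways by a few mm. I triangulate the bar and block from both cameras.

```bash
cat > tri.py <<'E'
from h import *
H=np.array([526.5,-133,0]);Y=R.from_euler("z",-0.064)
a=get_image("wrist");b=get_image("scene")
c=[];
for im,f in((a,1),(b,0)):
    for s,ct,r in blobs(im,*OR,amin=15):
        p=onplane(im,ct,55,f)[0]
        if abs(p[1]+130)<60 and abs(p[0]-560)<60: print("or",f,s,ct.round(1),Y.apply(p-H).round(1)); c.append((np.array(im["position"]),rays(im,[ct],f)[0]))
    for s,ct,r in blobs(im,*RED,amin=15):
        p=onplane(im,ct,34,f)[0]
        if abs(p[1]+130)<50: print("red",f,s,ct.round(1),Y.apply(p-H).round(1))
    for s,ct,r in blobs(im,*BL,amin=100):
        p=onplane(im,ct,34,f)[0]
        if abs(p[1]+130)<50: print("blue",f,s,Y.apply(p-H).round(1))
if len(c)==2:
    (p,u),(q,v)=c; t=np.linalg.lstsq(np.c_[u,-v],q-p,rcond=None)[0]
    m=(p+u*t[0]+q+v*t[1])/2; print("bar",m.round(1),"holder",Y.apply(m-H).round(1),"gap",np.linalg.norm(p+u*t[0]-q-v*t[1]).round(1))
st=read_state();print(st["clock"],st["position"].round(1),"tcp holder",Y.apply(st["position"]-H).round(1))
E
python3 tri.py
```

```text
or 1 824 [329.2 266.2] [34.6 -2.7 55. ]
red 1 127 [362.6 333.7] [-18.6 -24.9  34. ]
blue 1 5092 [73.5 -0.8 34. ]
blue 1 298 [-71.8   3.7  34. ]
or 0 43 [353.6 268.1] [24.6 -3.4 55. ]
red 0 47 [340.3 284.8] [-18.3  -7.8  34. ]
blue 0 161 [300.6 -14.9  34. ]
blue 0 313 [-80.8 -11.6  34. ]
bar [ 557.4 -131.7   49.9] holder [31.  -0.7 49.9] gap 5.4
13.6 [ 554.6 -127.7  107.9] tcp holder [ 28.3   3.5 107.9]
```

Request:
carry_out(
  motion=[
    [0,0,0,-2,5,0,-1],
    [0,0,0,-2,5.5,15,-1],
    [0,0,0,-2,5.5,30,-1],
    [0,0,0,-2,5.5,36,-1],
    [0,0,0,-2,5.5,42,-1],
  ],
)

```text
clock: 14.22
position: [553.8, -133.0, 65.9]
ee_rot: [0.999, 0.032, 0.003, -0.0]
contact_force: [-0.3, 0.0, 0.4]
gripper_width: -0.0
grasp_force: 0.3
```

```bash
python3 tri.py
```

```text
or 1 611 [315.3 274.9] [45.2 -0.7 55. ]
blue 1 8089 [74.1 -1.2 34. ]
or 0 16 [349.1 271.9] [ 7.6 -7.  55. ]
red 0 43 [341.1 285. ] [-17.4  -9.2  34. ]
blue 0 158 [300.7 -14.1  34. ]
blue 0 107 [ 73.7 -13.9  34. ]
blue 0 319 [-80.7 -11.5  34. ]
bar [ 557.5 -125.1   34.3] holder [31.5  5.9 34.3] gap 16.6
14.325 [ 553.6 -133.    65.9] tcp holder [27.1 -1.8 65.9]
```

Request:
carry_out(
  motion=[
    [0,0,0,0,0,4,-1],
    [0,0,0,0,0,8,-1],
    [0,0,0,0,0,12,-1],
    [0,0,0,0,0,15,-1],
    [0,0,0,0,0,15,-1],
  ],
)

```text
clock: 14.95
position: [553.7, -133.1, 51.3]
ee_rot: [0.999, 0.032, 0.003, -0.0]
contact_force: [0.5, 0.5, 0.1]
gripper_width: -0.1
grasp_force: 0.0
```

```bash
python3 tri.py
```

```text
or 1 594 [309.5 274.9] [50.8  1.1 55. ]
red 1 132 [317.  392.9] [-20.6  -1.5  34. ]
blue 1 9719 [74.1 -1.3 34. ]
or 0 15 [348.4 276.8] [ -6.  -19.3  55. ]
red 0 42 [341.  284.9] [-17.4  -8.8  34. ]
blue 0 163 [300.7 -15.4  34. ]
blue 0 154 [ 71.3 -10.3  34. ]
blue 0 316 [-80.8 -11.4  34. ]
bar [ 557.5 -122.7   19.8] holder [31.6  8.3 19.8] gap 16.1
15.05 [ 553.9 -133.1   51.6] tcp holder [27.3 -1.9 51.6]
```

Request:
carry_out(
  motion=[
    [0,0,0,0,0,-14,-1],
    [0,0,0,0,-8,-14,-1],
    [0,0,0,0,-8,-8,-1],
    [0,0,0,0,-8,-3,-1],
    [0,0,0,0,-8,1,-1],
  ],
)

```text
clock: 15.68
position: [553.1, -125.1, 49.9]
ee_rot: [0.999, 0.032, 0.003, -0.0]
contact_force: [-0.4, 1.0, 2.5]
gripper_width: -0.2
grasp_force: 1.6
```

Request:
carry_out(
  motion=[
    [0,0,0,0,0,2,-1],
    [0,0,0,0,0,3,-1],
    [0,0,0,0,0,3,-1],
  ],
)

```text
clock: 16.05
position: [554.6, -125.0, 48.9]
ee_rot: [0.999, 0.032, 0.005, 0.0]
contact_force: [-1.5, 1.7, 6.7]
gripper_width: -0.1
grasp_force: 3.3
```

The tip is at z 35 with a firm 6.7 N, so the bar is on its stop. I retract straight up and check.

Request:
carry_out(
  motion=[
    [0,0,0,0,0,-10,-1],
    [0,0,0,0,0,-50,-1],
    [0,0,0,-40,0,-110,-1],
    [0,0,0,-60,0,-150,-1],
    [0,0,0,-60,0,-150,-1],
  ],
)

```text
clock: 16.68
position: [493.2, -129.3, 201.8]
ee_rot: [0.999, 0.032, 0.008, 0.0]
contact_force: [0.5, 0.8, -0.2]
gripper_width: 0.1
grasp_force: 0.0
```

```bash
python3 tri.py; python3 - <<'E'
import cv2
from h import *
s=get_image("scene")["color"]
w=get_image("wrist");w=w["color"]
cv2.imwrite("pics/c17.png",np.vstack([cv2.resize(w[60:360,150:550],(448,336)),cv2.resize(s[245:325,290:430],(448,256),interpolation=2)]))
E
```

```text
or 1 566 [322.5 154. ] [27.   1.9 55. ]
red 1 575 [331.7 210.7] [-19.8  -6.   34. ]
blue 1 2367 [71.5 -1.  34. ]
blue 1 1908 [-72.6  -1.9  34. ]
or 0 47 [353.  275.1] [  5.5 -21.4  55. ]
red 0 44 [340.3 285.1] [-19.1  -8.6  34. ]
blue 0 159 [300.6 -12.7  34. ]
blue 0 164 [70.6 -6.2 34. ]
blue 0 321 [-81.1 -11.8  34. ]
bar [ 553.  -130.3   33.5] holder [26.7  1.  33.5] gap 1.7
16.775 [ 492.3 -129.   197.8] tcp holder [-33.9   6.2 197.8]
```

View pics/c17.png

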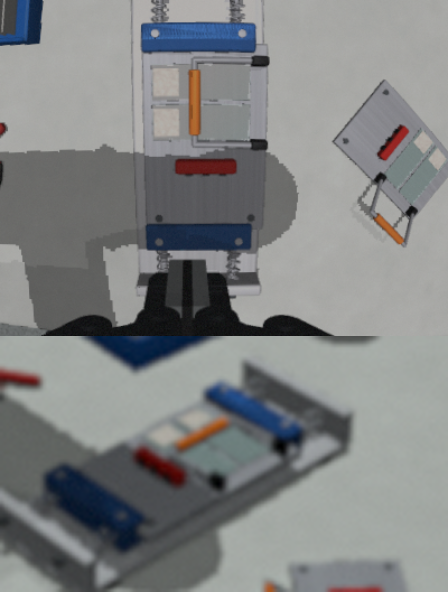

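Both jaws are symmetric at about ±72 mm and the plate is level, roughly 6 mm to one side, which is within tolerance. The bar lies on the slides at z of about 33. I hand the job in.

```bash
python3 -c "
from bench import *
print(job_done())"
```

```text
the job is handed in; nothing more can be done
None
```

The job is handed in, with no verdict returned: in the last images the plate sits level and centred under both jaws (about 6 mm to one side, limit 25 mm), the bail lies closed on the glass slides, and the arm is clear; once, while closing the bail, the fingertip wedged on the bar at about 10 N and I backed off and redid it.

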